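# Open the child-resistant solvent can in the grease-up corner

### The arm

A 7-joint arm with a two-finger parallel gripper is mounted at the origin on the work surface. World frame = base frame: x ahead of the robot, y to its left, z up, the work surface at z = 0. Lengths are in m, angles in rad, forces in N, time in s.
With the tool pointing down it reaches from about 0.35 to 0.9 m from the base axis. Payload 8.1 kg.
Tool frame: the origin (TCP) lies between the finger pads, 19 mm behind the fingertips; this is the grasp point; z points along the fingers, y is the line along which they close (so a half turn about z gives the same grasp; the last joint's range is limited). The gripper opens to 92 mm and grips with 3 to 60 N. Pads are 19 mm wide; open, the fingers measure 130 mm over their backs; the gripper's body (75 mm by 190 mm) begins 47 mm behind the grasp point.
Start: joints at [-0.103, 0.434, 0.025, 1.573, -0.012, 1.134, -0.075], TCP at [0.625, -0, 0.246] pointing down, gripper open.
Joint ranges: [-2.62, 2.62], [-0.44, 2.09], [-1.27, 1.32], [0.08, 2.57], [-1.32, 4.46], [0.12, 2], [-2.74, 2.74]. Speed limits (rad/s): [2.22, 2.22, 3.01, 3.01, 3.14, 3.14, 3.14].

### API

Orientations are given as a rotation vector (axis times angle).
In Python, from cell import arm gives the robot as it stands.
- The arm moves only by the tool carry_out, never from a script. Its arguments are lists of equal length, an entry for each row: "claw": the finger opening in cm, from 0 to 9.18; "delta_pos": the shift along the tool's x, y, z in cm, a list of three; "angular": the turn, a rotation vector about the tool's x, y, z in rad, a list of three. In form: {"claw": [claw, ...], "delta_pos": [[dx, dy, dz], ...], "angular": [[ax, ay, az], ...]}. A call has 1 to 20 rows; each row shifts and turns the commanded pose from where the row before left it, along the tool's axes as they then stand; what a row does not reach is not made up. A row lasts 1/10 s, in which the tool goes at most 50 mm and 8.59 degrees, less where a joint would pass 70% of its speed; a pose out of reach is approached as far as the arm can. A call with a gripper value outside its range is refused whole. The fingers move at their own pace and stop on an object; "force" is the grip in N (left out, the last holds). Time passes only in rows, so rows that do not move let the fingers close. It gives the time, the measured TCP pose, the force, the opening and the grip force at its end, in the units of the state.
- arm.observe(): the state, without advancing time (a new reading comes with each control period).
- arm.get_image(name): name is "scene" or "side" or "wrist"; returns a dict with "frame" (480x640x3 uint8, red, green, blue), "mtx" (3x3 intrinsics, pixels), "dist" ([k1, k2, p1, p2, k3] as OpenCV has them; the pictures are not rectified), "T" (4x4, takes a point from camera to world coordinates). Camera axes: x right, y down, z forward; pixel columns grow to the right and rows downward; lengths in m; the calibration is good to about 2 mm. A picture is of the moment at which its call begins. There is no depth.
- arm.sign_off(): hands the job in; it is judged then, once.
Trained networks look in a picture, given as the dict that the camera call returned (one of the last four; its "shot" number tells which), for a name from the list of things; names that differ only in an ending like _2 or _b are one class to them, and where a whole thing is asked for, a point or a joint stands for the part that bears it (a point fixed in the world has none). Each returns a list of dicts, best first, with "conf" (0 to 1); they miss things now and then, are a little off and sometimes report something else, mostly with a low value. They report only what shows in the picture. A call takes as long as a camera call. They do not tell look-alikes from the thing itself.
- arm.look_for(label, picture): "centre" ([column, row] as shares, 0 to 1, of the picture: columns of its width, rows of its height, amid what is visible of it).
- arm.trace(label, picture): "region" (480x640 bool, what is visible of it) and "centre" ([column, row] as shares, 0 to 1, of the picture: columns of its width, rows of its height, amid what is visible of it).
- arm.place_of(label, picture): "centre" ([column, row] as shares, 0 to 1, of the picture: columns of its width, rows of its height: a listed point, or the origin of a listed thing).
The state is a dict: "clock": time; "joints": joint angles; "dq": joint speeds; "joint_efforts": joint torques, N m; "position": TCP position; "ee_rot": TCP orientation; "force": force on the tool from outside, world axes, zero at the start; "ft_torque": the same for the moment, N m; "width": opening from 0.0 (shut) to 1.0 (fully open); "gripper_force": force on a finger pad.
Only numpy, scipy, OpenCV 4.12 (cv2) and the standard library are available. Lean on these libraries where they do the work, as an engineer would, in place of code of your own. Each camera call takes 0.05 s, during which the arm holds its last target. There are 200 camera calls.

### The job

Open the strapped-down solvent can: press its red child-resistant cap down against the spring until you feel it bottom, keep it pressed while turning it about 65 degrees counter-clockwise, then lift it off and set it right way up in the galvanized tray and let go. About 18 N of press is enough: do not ram the cap down, wrench it before it is pressed free, or drop it. Leave the pillow block, bearing cap, split collar and tin cup where they are.

Things in the scene. Friction and masses are not known exactly. Their poses are not given: they have to be found in the camera images.
- can: Blue rectangular solvent can, yellow panel, fixed to the bench by a steel strap, on the left or right, any small yaw. 105 mm along its x, 165 mm along y, flat top 150 mm above its origin (centre of the underside, on the bench), z up. A fixed neck 48 mm across stands on the middle of the top, hidden by the cap.
- cap: Loose red ribbed round cap on the can's neck, 58 mm across, 38 mm high, about 60 g; grip it round the sides. Origin at the centre of its underside, z up; a white dash on top lies along its +x. Locked at the start: underside 14 mm above the can's top, x along the can's x, 1.5 mm sideways play, spring pushing it up with 8 N plus 0.5 N per mm pressed.
- neck_lock (a point): Middle of the can's top, on the neck axis. Two teeth on the neck stop the cap turning more than 3 degrees until it is pressed down 2 to 11 mm; this differs from can to can and cannot be seen. 1.5 mm beyond that is a hard stop, so go by force: free at 9 to 14 N, then rising steeply; hold 16 to 21 N. Over 34 N between cap and can, down or sideways, breaks it.
- cap_grip (a point): Point on the cap's axis 26 mm above its underside, a good height for the TCP. Held pressed, the cap turns freely counter-clockwise seen from above (its yaw grows); past 45 degrees it is out of the lock, springs up 3 mm if let go, and lifts straight off. 60 to 75 degrees is good, 130 the limit. Let up sooner, it catches again.
- tray: Shallow square galvanized tray, fixed to the bench: 168 x 168 mm outside, 26 mm high, walls and floor 4 mm thick. Origin at the centre of its underside, on the bench; x and y along its sides, z up.
- pillow_block: Worn dark steel pillow block, loose, 45 mm along x, 130 mm along y, 76 mm high; origin at the centre of its underside. Leave alone.
- bearing_cap: Cracked grey cast iron bearing cap, a half-round arch with two feet, loose, 45 mm along x, 138 mm along y, 45 mm high; origin at the centre of its underside. Leave alone.
- split_collar: Bent steel split collar lying flat, loose, about 64 mm across, 16 mm high, with two ears at +x; origin at the centre of its underside. Leave alone.
- tin_cup: White enamel tin cup with a handle at its +y, loose, rim 84 mm across, 80 mm high; origin at the centre of its underside. Leave alone.
Mind the look-alikes: they are no part of the job. Leave any green or turquoise look-alike of the can alone.

How it is judged:
By the outcome, as a careful person would: the job done as asked, in the order asked, and still so for the second after the job is handed in, with the robot touching nothing.
It also fails if it takes over 64 s, if anything falls off the work surface, if the arm or the gripper's body presses on something with over 40 N, if the wrist force passes 120 N, or if a joint passes its speed limit or range.

## Working session

There is one attempt and no reset: what is moved stays moved. The work goes in short steps, Python scripts to look and compute and a tool call to move; the robot and the scene stay as the last step left them, time stands still between calls to the robot, and variables do not carry over. Pictures are saved under pics/ and viewed, at most 10 in all, crops included, and the job is handed in when it is done.

Besides the shell and the picture viewer there is one more tool, called after "Emit:" as name(argument=value, ...) on one line, values as JSON. carry_out: Moves the arm, as the interface text tells. Its arguments: {"type":"object","properties":{"claw":{"type":"array","items":{"type":"number"}},"delta_pos":{"type":"array","items":{"type":"array","items":{"type":"number"}}},"angular":{"type":"array","items":{"type":"array","items":{"type":"number"}}},"force":{"type":"number"}},"required":["claw","delta_pos","angular"]}

```bash
mkdir -p pics; cat > h.py <<'E'
import numpy as np, cv2
from cell import arm
from scipy.spatial.transform import Rotation as R
def ray(p,uv):
    n=cv2.undistortPoints(np.array([[uv]],float),p["mtx"],np.array(p["dist"]))[0,0]
    T=np.array(p["T"]); return T[:3,3],T[:3,:3]@np.array([n[0],n[1],1])
def onz(p,uv,z):
    o,d=ray(p,uv); return o+d*(z-o[2])/d[2]
def proj(p,X):
    T=np.linalg.inv(np.array(p["T"])); r,_=cv2.Rodrigues(T[:3,:3])
    return cv2.projectPoints(np.array(X,float).reshape(-1,1,3),r,T[:3,3],np.array(p["mtx"]),np.array(p["dist"]))[0][:,0]
def save(p,n): cv2.imwrite("pics/"+n,cv2.cvtColor(p["frame"],cv2.COLOR_RGB2BGR))
E
python3 - <<'E'
from h import *
for c in("scene","side"):
    p=arm.get_image(c); save(p,c+"0.png")
    print(c,np.round(np.array(p["T"])[:3,3],2))
    for l,z in(("can",0),("cap",.164),("neck_lock",.15),("cap_grip",.19),("tray",0),("tin_cup",0),("pillow_block",0),("bearing_cap",0),("split_collar",0)):
        for d in arm.place_of(l,p)[:3]:
            uv=np.array(d["centre"])*[640,480]; print(l,round(d["conf"],2),uv.round(),onz(p,uv,z).round(3))
s=arm.observe();print(s)
E
```

```text
scene [0.6  0.48 1.32]
can 0.77 [378.  98.] [ 0.261 -0.277  0.   ]
can 0.71 [274. 427.] [0.7   0.487 0.   ]
can 0.7 [297. 256.] [0.567 0.107 0.   ]
cap 0.56 [295. 239.] [0.565 0.115 0.164]
neck_lock 0.92 [381.  67.] [ 0.267 -0.275  0.15 ]
neck_lock 0.7 [367. 336.] [0.463 0.352 0.15 ]
neck_lock 0.56 [296. 238.] [0.563 0.109 0.15 ]
cap_grip 0.91 [294. 234.] [0.566 0.113 0.19 ]
tray 0.56 [286. 138.] [ 0.528 -0.216  0.   ]
tin_cup 0.58 [212. 250.] [0.768 0.047 0.   ]
pillow_block 0.75 [234. 319.] [0.746 0.227 0.   ]
pillow_block 0.72 [298. 234.] [0.552 0.054 0.   ]
bearing_cap 0.75 [201. 142.] [ 0.75  -0.253  0.   ]
bearing_cap 0.23 [296. 238.] [0.56  0.063 0.   ]
split_collar 0.74 [353. 208.] [0.402 0.015 0.   ]
split_collar 0.28 [297. 233.] [0.554 0.051 0.   ]
side [0.57 0.44 1.19]
can 0.96 [361. 355.] [0.468 0.352 0.   ]
can 0.95 [309. 274.] [0.562 0.119 0.   ]
can 0.83 [382. 127.] [ 0.267 -0.288  0.   ]
cap 0.55 [305. 252.] [0.562 0.109 0.164]
neck_lock 0.97 [370. 348.] [0.458 0.352 0.15 ]
neck_lock 0.92 [304. 253.] [0.566 0.107 0.15 ]
neck_lock 0.87 [272. 436.] [0.7   0.493 0.15 ]
c
[... 427 characters left out ...]
lock': 1.0, 'joints': array([-0.10262237,  0.43450359,  0.02503106,  1.57319475, -0.01158821,
        1.13399395, -0.07509649]), 'dq': array([ 0.00021237, -0.00111665, -0.00011477,  0.00038388, -0.00155135,
       -0.00023275,  0.00146981]), 'joint_efforts': array([-1.14489027e-03, -6.67680216e+01,  9.83196460e-01, -3.14815092e+01,
       -6.07743300e-02,  3.28262080e-02,  4.39584267e-05]), 'position': array([ 6.25018640e-01, -3.38087469e-05,  2.45542010e-01]), 'ee_rot': array([2.22149234e+00, 2.22130988e+00, 1.79886474e-05]), 'force': array([-0.22169866,  0.14958937, -0.36374472]), 'ft_torque': array([ 0.03208792, -0.00562109,  0.00837034]), 'gripper_force': 0.0, 'width': 1.001737323972659}
```

View pics/scene0.png

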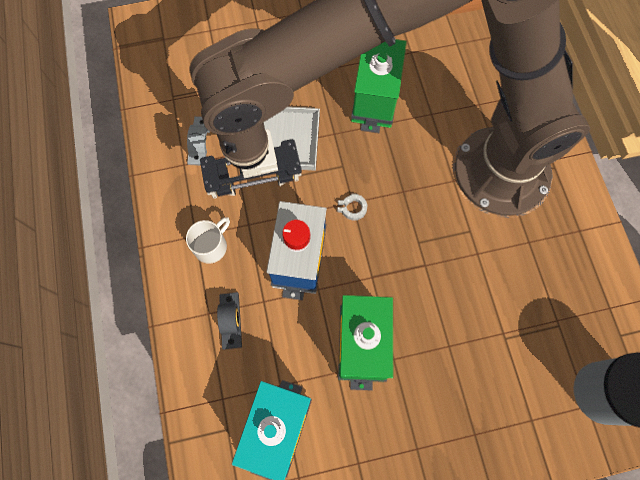

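View pics/side0.png

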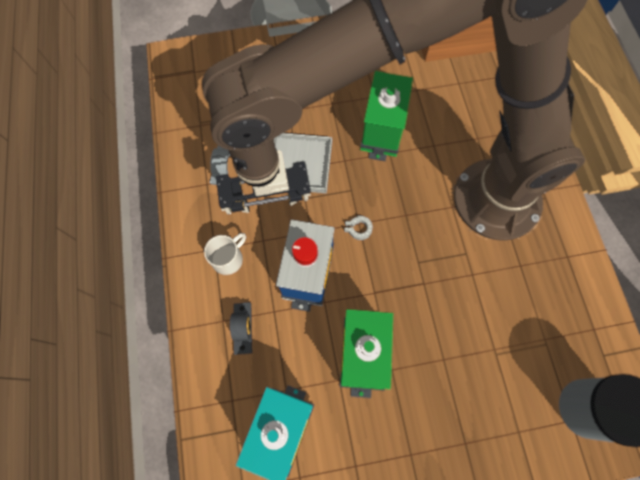

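The can meant is the blue one with a grey top and red cap at (297,245) in the scene view. The green cans at (378,98) and (367,336) and the turquoise one at (272,430) are look-alikes without a red cap. I'll confirm this in a crop and measure.

```bash
python3 - <<'E'
from h import *
for c in("scene","side"):
    p=arm.get_image(c); f=p["frame"].astype(int)
    m=((f[...,0]>150)&(f[...,1]<70)&(f[...,2]<70)).astype(np.uint8)
    m[:200]=0;m[290:]=0;m[:,:270]=0;m[:,340:]=0
    hull=cv2.convexHull(np.argwhere(m)[:,::-1].astype(np.int32)[:,None]); 
    # fit: model cap = silhouette of two circles
    obs=np.zeros((480,640),np.uint8);cv2.fillConvexPoly(obs,hull,1)
    from scipy.optimize import minimize
    a=np.linspace(0,2*np.pi,40)
    def sil(x,y):
        P=[[x+.029*np.cos(t),y+.029*np.sin(t),z] for z in(.164,.202) for t in a]
        h=cv2.convexHull(proj(p,P).astype(np.float32))
        M=cv2.moments(h); return np.array([M["m10"]/M["m00"],M["m01"]/M["m00"]]),M["m00"]
    M=cv2.moments(hull); o=np.array([M["m10"]/M["m00"],M["m01"]/M["m00"]])
    r=minimize(lambda v:((sil(*v)[0]-o)**2).sum(),[.563,.11],method="Nelder-Mead",options=dict(xatol=1e-5,fatol=1e-6))
    print(c,"cap",r.x.round(4),M["m00"],sil(*r.x)[1])
    # can top: grey
    g=((f.max(2)-f.min(2)<25)&(f.min(2)>120)).astype(np.uint8)|m
    t=arm.trace("can",p)
    for d in t:
        if abs(d["centre"][0]*640-300)<25 and abs(d["centre"][1]*480-250)<35:
            g2=g*d["region"]; n,l,s,_=cv2.connectedComponentsWithStats(g2); k=1+s[1:,4].argmax()
            pts=np.argwhere(l==k)[:,::-1]; W=np.array([onz(p,q,.15)[:2] for q in pts])
            b=cv2.minAreaRect((W*1000).astype(np.float32)); print("top",b); break
    t=arm.trace("tray",p)
    if t:
        print("tray",t[0]["conf"],t[0]["centre"])
    crop=p["frame"][190:310,240:400]; 
    if c=="scene": cv2.imwrite("pics/crop.png",cv2.cvtColor(cv2.resize(crop,None,fx=5,fy=5,interpolation=2),cv2.COLOR_RGB2BGR))
E
```

```text
scene cap [0.5626 0.1118] 601.5 691.9525514866691
top ((562.8826904296875, 114.46742248535156), (165.91871643066406, 105.95001220703125), 68.85340881347656)
tray 0.86 [0.4711, 0.2698]
side cap [0.5642 0.1116] 488.0 600.6786461297888
top ((563.1712036132812, 114.72713470458984), (167.79083251953125, 109.12537384033203), 68.88941192626953)
tray 0.58 [0.4878, 0.3194]
```

View pics/crop.png

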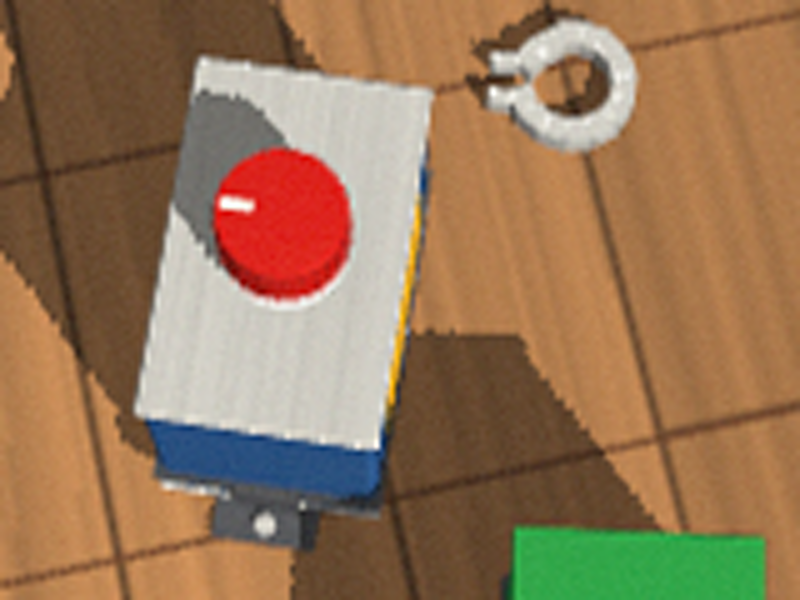

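The crop shows a blue can with a yellow panel (crop 410,300), a plain grey top and a red cap at (283,222) with its dash pointing towards +x. This is the can. Now I'll hover over it.

Emit:
carry_out(claw=[9,9,9,9,9,9], delta_pos=[[2.3,-1.2,0],[2.3,-1.2,0],[2.3,-1.3,0],[2.2,-1.3,0],[2.2,-1.2,0],[0,0,0]], angular=[[0,0,0],[0,0,0],[0,0,0],[0,0,0],[0,0,0],[0,0,0]], force=5)

```text
clock: 1.9
position: [0.5613, 0.1171, 0.2457]
ee_rot: [-2.214, -2.226, -0.002]
force: [0.5, 0.4, 0.6]
width: 0.977
gripper_force: 0.0
```

```bash
python3 - <<'E'
from h import *
p=arm.get_image("wrist"); save(p,"w1.png"); f=p["frame"].astype(int)
m=((f[...,0]>130)&(f[...,1]<80)&(f[...,2]<80)).astype(np.uint8)
hull=cv2.convexHull(np.argwhere(m)[:,::-1].astype(np.int32)[:,None]);M=cv2.moments(hull)
o=[M["m10"]/M["m00"],M["m01"]/M["m00"]]; print(o,M["m00"],onz(p,o,.202),np.array(p["T"])[:3,3])
p=arm.get_image("scene"); save(p,"s1.png")
# tray
for d in arm.place_of("tray",p)[:1]+[]: print("tray",d, onz(p,np.array(d["centre"])*[640,480],0))
t=arm.trace("tray",p)[0]; print(t["conf"])
pts=np.argwhere(t["region"])[:,::-1]; W=np.array([onz(p,q,.026)[:2] for q in pts]); print(cv2.minAreaRect((W*1000).astype(np.float32)))
s=arm.observe();print(s["position"],s["force"])
E
```

```text
[321.2403878812581, 265.81410909584946] 9814.0 [0.56272519 0.12017185 0.202     ] [0.56077648 0.1898271  0.38468666]
0.73
((558.9517822265625, 79.57682037353516), (46.13985061645508, 65.65301513671875), 89.71790313720703)
[0.56349857 0.11181603 0.24556832] [-0.24179368 -0.96753101 -0.19134507]
```

View pics/w1.png

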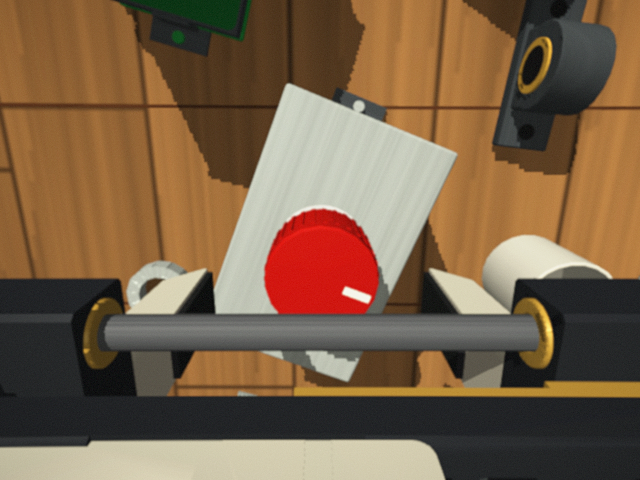

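View pics/s1.png

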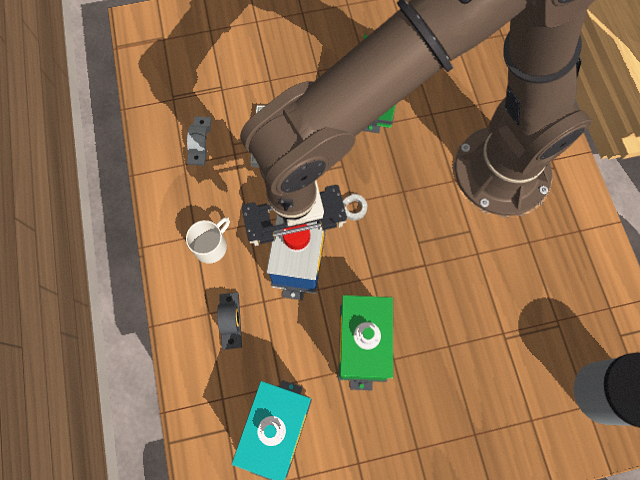

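The wrist view shows the cap centred between the open fingers, at columns 265–378, which gives x≈0.563. I'll descend and close gently.

Emit:
carry_out(claw=[9,9,9,9,9,7,6.3,5.9,5.5,5.3,5.3,5.3], delta_pos=[[0.1,0,1.5],[0,0,1.5],[0,0,1.5],[0,0,1.1],[0,0,0],[0,0,0],[0,0,0],[0,0,0],[0,0,0],[0,0,0],[0,0,0],[0,0,0]], angular=[[0,0,0],[0,0,0],[0,0,0],[0,0,0],[0,0,0],[0,0,0],[0,0,0],[0,0,0],[0,0,0],[0,0,0],[0,0,0],[0,0,0]], force=6)

```text
clock: 3.3
position: [0.5632, 0.1141, 0.1899]
ee_rot: [2.221, 2.221, 0.001]
force: [-1.8, 0.1, 4.5]
width: 0.627
gripper_force: 6.0
```

Emit:
carry_out(claw=[5,5,5,5], delta_pos=[[0,0,0],[0,0,0],[0,0,0],[0,0,0]], angular=[[0,0,0],[0,0,0],[0,0,0],[0,0,0]], force=45)

```text
clock: 3.7
position: [0.5632, 0.114, 0.1899]
ee_rot: [2.221, 2.221, 0.001]
force: [-1.1, 0.2, 6.0]
width: 0.625
gripper_force: 45.0
```

```bash
python3 -c "
from cell import arm
print({k:arm.observe()[k] for k in('position','force','ft_torque','width','gripper_force')})"
```

```text
{'position': array([0.56319017, 0.11403443, 0.18986403]), 'force': array([-1.14905658,  0.17136498,  6.03118756]), 'ft_torque': array([-0.04819057,  0.17743407, -0.02038931]), 'width': 0.6246863419206468, 'gripper_force': 45.00101104611531}
```

Emit:
carry_out(claw=[5,5,5], delta_pos=[[0,0,0.1],[0,0,0.1],[0,0,0]], angular=[[0,0,0],[0,0,0],[0,0,0]])

```text
clock: 4.0
position: [0.5632, 0.1141, 0.188]
ee_rot: [2.221, 2.221, 0.001]
force: [-1.5, 0.2, 7.8]
width: 0.623
gripper_force: 45.0
```

Emit:
carry_out(claw=[5,5,5], delta_pos=[[0,0,0.1],[0,0,0.1],[0,0,0]], angular=[[0,0,0],[0,0,0],[0,0,0]])

```text
clock: 4.3
position: [0.5632, 0.114, 0.1861]
ee_rot: [2.221, 2.221, 0.001]
force: [-2.2, -0.0, 9.8]
width: 0.621
gripper_force: 45.0
```

Emit:
carry_out(claw=[5,5,5], delta_pos=[[0,0,0.1],[0,0,0],[0,0,0]], angular=[[0,0,0],[0,0,0],[0,0,0]])

```text
clock: 4.6
position: [0.5632, 0.1141, 0.1853]
ee_rot: [2.221, 2.221, 0.001]
force: [-2.7, -0.7, 8.5]
width: 0.623
gripper_force: 45.0
```

Emit:
carry_out(claw=[5,5,5], delta_pos=[[0,0,0.1],[0,0,0],[0,0,0]], angular=[[0,0,0],[0,0,0],[0,0,0]])

```text
clock: 4.9
position: [0.5632, 0.1141, 0.1843]
ee_rot: [2.221, 2.221, 0.001]
force: [-3.0, -0.8, 9.7]
width: 0.621
gripper_force: 45.0
```

Emit:
carry_out(claw=[5,5,5], delta_pos=[[0,0,0.1],[0,0,0],[0,0,0]], angular=[[0,0,0],[0,0,0],[0,0,0]])

```text
clock: 5.2
position: [0.5632, 0.1141, 0.1833]
ee_rot: [2.221, 2.221, 0.001]
force: [-2.4, -0.5, 10.0]
width: 0.62
gripper_force: 45.0
```

Emit:
carry_out(claw=[5,5,5], delta_pos=[[0,0,0.1],[0,0,0],[0,0,0]], angular=[[0,0,0],[0,0,0],[0,0,0]])

```text
clock: 5.5
position: [0.5633, 0.1141, 0.1824]
ee_rot: [2.221, 2.221, 0.001]
force: [-2.7, -0.7, 10.0]
width: 0.622
gripper_force: 45.0
```

Emit:
carry_out(claw=[5,5,5], delta_pos=[[0,0,0.08],[0,0,0],[0,0,0]], angular=[[0,0,0],[0,0,0],[0,0,0]])

```text
clock: 5.8
position: [0.5633, 0.1141, 0.1817]
ee_rot: [2.221, 2.221, 0.001]
force: [-3.2, -0.5, 11.7]
width: 0.623
gripper_force: 45.0
```

Emit:
carry_out(claw=[5,5,5], delta_pos=[[0,0,0.08],[0,0,0],[0,0,0]], angular=[[0,0,0],[0,0,0],[0,0,0]])

```text
clock: 6.1
position: [0.5632, 0.1141, 0.1809]
ee_rot: [2.221, 2.221, 0.001]
force: [-3.4, -1.1, 11.9]
width: 0.621
gripper_force: 45.0
```

Emit:
carry_out(claw=[5,5,5], delta_pos=[[0,0,0.06],[0,0,0],[0,0,0]], angular=[[0,0,0],[0,0,0],[0,0,0]])

```text
clock: 6.4
position: [0.5632, 0.1141, 0.1803]
ee_rot: [2.221, 2.221, 0.001]
force: [-4.5, -0.4, 12.2]
width: 0.625
gripper_force: 45.0
```

Emit:
carry_out(claw=[5,5,5], delta_pos=[[0,0,0.06],[0,0,0],[0,0,0]], angular=[[0,0,0],[0,0,0],[0,0,0]])

```text
clock: 6.7
position: [0.5632, 0.1141, 0.1797]
ee_rot: [2.221, 2.221, 0.001]
force: [-3.5, -0.5, 12.8]
width: 0.621
gripper_force: 45.0
```

Emit:
carry_out(claw=[5,5,5], delta_pos=[[0,0,0.06],[0,0,0],[0,0,0]], angular=[[0,0,0],[0,0,0],[0,0,0]])

```text
clock: 7.0
position: [0.5633, 0.1141, 0.1792]
ee_rot: [2.221, 2.221, 0.001]
force: [-4.3, -0.8, 12.4]
width: 0.622
gripper_force: 45.0
```

Emit:
carry_out(claw=[5,5,5], delta_pos=[[0,0,0.06],[0,0,0],[0,0,0]], angular=[[0,0,0],[0,0,0],[0,0,0]])

```text
clock: 7.3
position: [0.5633, 0.1141, 0.1787]
ee_rot: [2.221, 2.221, 0.002]
force: [-3.6, -1.1, 12.8]
width: 0.621
gripper_force: 45.0
```

Emit:
carry_out(claw=[5,5,5], delta_pos=[[0,0,0.05],[0,0,0],[0,0,0]], angular=[[0,0,0],[0,0,0],[0,0,0]])

```text
clock: 7.6
position: [0.5633, 0.1141, 0.1787]
ee_rot: [2.221, 2.221, 0.002]
force: [-6.1, -2.1, 19.3]
width: 0.623
gripper_force: 45.0
```

```bash
python3 -c "
from cell import arm
for c in range(3):
  arm.get_image('wrist');o=arm.observe();print(o['position'],o['force'],o['ft_torque'])"
```

```text
[0.56328205 0.11406662 0.17874634] [-7.19512198 -1.44153924 18.13341036] [-0.28881281  1.29098593 -0.01619701]
[0.56328422 0.11408384 0.17871   ] [-5.98170207 -1.30576893 18.6118286 ] [-0.32654633  1.3501575   0.01414924]
[0.56326551 0.11408761 0.17871074] [-6.08060528 -0.72087427 18.19186251] [-0.25808471  1.2893418  -0.02115652]
```

It bottomed at 18 N. Now I'll turn counter-clockwise, which is negative about tool z.

Emit:
carry_out(claw=[5,5,5,5], delta_pos=[[0,0,0],[0,0,0],[0,0,0],[0,0,0]], angular=[[0,0,-0.04],[0,0,-0.04],[0,0,-0.04],[0,0,0]])

```text
clock: 8.15
position: [0.5637, 0.1144, 0.1787]
ee_rot: [2.082, 2.351, 0.003]
force: [-3.9, 0.0, 18.0]
width: 0.624
gripper_force: 45.0
```

```bash
python3 -c "
from cell import arm
o=arm.observe();print(o['position'],o['ee_rot'],o['force'],o['ft_torque'])"
```

```text
[0.56370585 0.11438876 0.17873099] [2.08177374 2.35138955 0.00337908] [-3.90799296  0.02015681 18.02462159] [-0.17727615  0.90791642  0.03829778]
```

Free to turn: the torque is about 0.04 N·m.

Emit:
carry_out(claw=[5,5,5,5,5,5,5], delta_pos=[[0,0,0],[0,0,0],[0,0,0],[0,0,0],[0,0,0],[0,0,0],[0,0,0]], angular=[[0,0,-0.08],[0,0,-0.08],[0,0,-0.08],[0,0,-0.08],[0,0,-0.08],[0,0,-0.08],[0,0,0]])

```text
clock: 8.85
position: [0.5635, 0.115, 0.1787]
ee_rot: [1.461, 2.78, 0.003]
force: [-4.2, 1.2, 16.8]
width: 0.619
gripper_force: 45.0
```

Emit:
carry_out(claw=[5,5,5,5,5,5,5,5,5], delta_pos=[[0,0,0.01],[0,0,0],[0,0,0],[0,0,0],[0,0,0],[0,0,0],[0,0,0],[0,0,0],[0,0,0]], angular=[[0,0,-0.08],[0,0,-0.08],[0,0,-0.08],[0,0,-0.08],[0,0,-0.08],[0,0,-0.08],[0,0,-0.08],[0,0,0],[0,0,0]])

```text
clock: 9.75
position: [0.5626, 0.1146, 0.1787]
ee_rot: [0.639, 3.076, 0.001]
force: [-8.3, -2.1, 21.7]
width: 0.623
gripper_force: 45.0
```

```bash
python3 - <<'E'
from h import *
o=arm.observe();print(o['position'],R.from_rotvec(o['ee_rot']).as_matrix().round(3),o['force'],o['ft_torque'],o['joints'])
p=arm.get_image("wrist");save(p,"w2.png")
E
```

```text
[0.56257809 0.11460037 0.17869158] [[-0.917  0.398  0.   ]
 [ 0.398  0.917  0.   ]
 [-0.     0.001 -1.   ]] [-8.26633913 -2.11745423 21.72650348] [-0.23604639  1.82379848  0.17336487] [-0.079611    0.4379116  -0.29489313  1.76419728  0.15062191  0.96104566
  0.72622933]
```

View pics/w2.png

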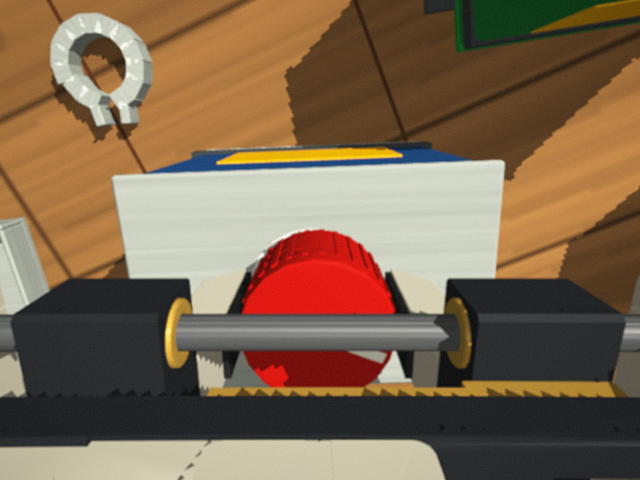

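The dash keeps its place in the gripper (about (368,353)), so the cap has turned with it by about 66°. Next I'll lift.

Emit:
carry_out(claw=[5,5,5,5,5,5,5], delta_pos=[[0,0,-0.2],[0,0,-0.3],[0,0,-0.5],[0,0,-0.5],[0,0,-0.5],[0,0,-0.5],[0,0,0]], angular=[[0,0,0],[0,0,0],[0,0,0],[0,0,0],[0,0,0],[0,0,0],[0,0,0]])

```text
clock: 10.5
position: [0.5635, 0.1138, 0.2024]
ee_rot: [0.641, 3.074, 0.0]
force: [0.9, -0.8, -0.8]
width: 0.62
gripper_force: 45.0
```

Emit:
carry_out(claw=[5,5,5,5,5,5,5,5,5,5,5,5,5,5], delta_pos=[[0,0,-2],[0,0,-2],[0,0,-2],[0,0,-2],[-1,-3.2,0],[-1,-3.2,0],[-1,-3.2,0],[-1,-3.2,0],[-1,-3.2,0],[-1,-3.2,0],[-1,-3.2,0],[-1,-3.1,0],[-1,-3,0],[0,0,0]], angular=[[0,0,0],[0,0,0],[0,0,0],[0,0,0],[0,0,0],[0,0,0],[0,0,0],[0,0,0],[0,0,0],[0,0,0],[0,0,0],[0,0,0],[0,0,0],[0,0,0]])

```text
clock: 11.9
position: [0.5304, -0.1892, 0.2814]
ee_rot: [-0.652, -3.073, 0.005]
force: [0.7, -0.7, -0.8]
width: 0.619
gripper_force: 45.0
```

```bash
python3 - <<'E'
from h import *
for c in("wrist","scene","side"):
    p=arm.get_image(c)
    if c!="side": save(p,c[0]+"3.png")
    for d in arm.place_of("tray",p)[:2]: print(c,d["conf"],onz(p,np.array(d["centre"])*[640,480],0))
    if c=="wrist":
        b=proj(p,[[.527+a,-.215+e,.026] for a,e in((-.08,-.08),(.08,-.08),(.08,.08),(-.08,.08))]);print(b)
print(arm.observe()["position"],arm.observe()["joints"])
E
```

```text
wrist 0.58 [ 0.53024131 -0.21181346  0.        ]
[[185.7259067  159.72259365]
 [257.84012559 295.86401772]
 [395.79540882 238.68096367]
 [334.93946961  89.90865288]]
scene 0.59 [ 0.52267679 -0.21012371  0.        ]
side 0.55 [ 0.53034294 -0.21123169  0.        ]
[ 0.53197276 -0.18189326  0.28191548] [ 0.37391372  0.31561189 -0.18394095  1.66375864  0.06126162  1.16785342
  1.33675751]
```

View pics/w3.png

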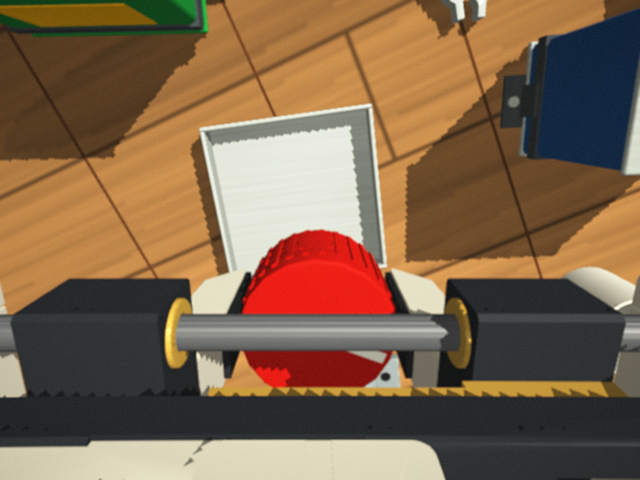

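View pics/s3.png

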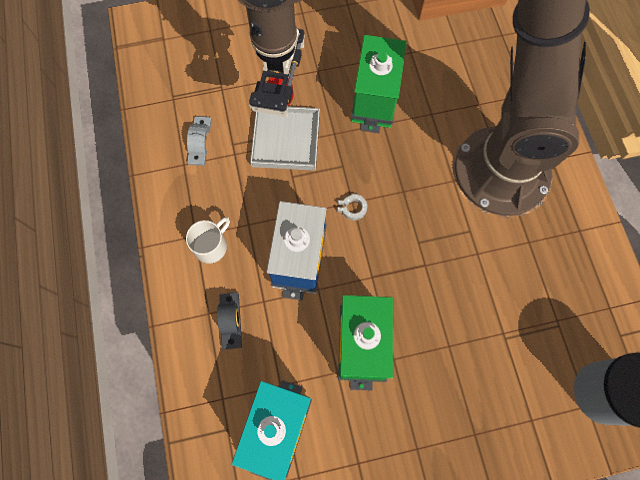

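```bash
python3 - <<'E'
from h import *
p=arm.get_image("scene")
c=[onz(p,u,.026) for u in((256,107),(319,108),(316,169),(251,166))]
print(np.round(c,3),np.mean(c,0)); [print(round(np.linalg.norm(c[i]-c[i-1]),3)) for i in range(4)]
p=arm.get_image("wrist"); w=[onz(p,u,.026) for u in((201,128),(371,105),(385,263))]
print(np.round(w,3),(w[0]+w[2])/2)
o=arm.observe();M=R.from_rotvec(o["ee_rot"]).as_matrix();print(o["position"],M.round(3),o["force"])
for t in((w[0]+w[2])/2,np.mean(c,0)): print(M.T@(t-o["position"])*100)
E
```

```text
[[ 0.588 -0.309  0.026]
 [ 0.426 -0.268  0.026]
 [ 0.472 -0.098  0.026]
 [ 0.632 -0.143  0.026]] [ 0.52941966 -0.20454279  0.026     ]
0.171
0.167
0.176
0.166
[[ 0.429 -0.26   0.026]
 [ 0.474 -0.102  0.026]
 [ 0.629 -0.146  0.026]] [ 0.52922777 -0.20298028  0.026     ]
[ 0.53192669 -0.18222279  0.28195132] [[-0.917  0.398  0.   ]
 [ 0.398  0.917  0.   ]
 [-0.     0.    -1.   ]] [ 0.40649266 -0.01427085 -0.64879114]
[-0.57788812 -2.01850274 25.59461007]
[-0.65766889 -2.15421318 25.59457573]
```

Tray centre is (0.529, -0.204), with sides of about 168 mm from both cameras. I'll move over it and descend.

Emit:
carry_out(claw=[5,5,5,5,5,5,5,5,5,5,5,5,5,5,5], delta_pos=[[-0.3,-1.1,0],[-0.3,-1,0],[0,0,2],[0,0,2],[0,0,2],[0,0,2],[0,0,2],[0,0,2],[0,0,2],[0,0,2],[0,0,2],[0,0,2],[0,0,2],[0,0,1.5],[0,0,0]], angular=[[0,0,0],[0,0,0],[0,0,0],[0,0,0],[0,0,0],[0,0,0],[0,0,0],[0,0,0],[0,0,0],[0,0,0],[0,0,0],[0,0,0],[0,0,0],[0,0,0],[0,0,0]])

```text
clock: 13.8
position: [0.5273, -0.2058, 0.045]
ee_rot: [-0.642, -3.072, 0.0]
force: [0.0, -0.3, -0.4]
width: 0.622
gripper_force: 45.0
```

Emit:
carry_out(claw=[5,5,5], delta_pos=[[0,0,0.3],[0,0,0],[0,0,0]], angular=[[0,0,0],[0,0,0],[0,0,0]])

```text
clock: 14.1
position: [0.5293, -0.2053, 0.0447]
ee_rot: [0.641, 3.074, -0.0]
force: [0.1, 0.1, -0.5]
width: 0.625
gripper_force: 45.0
```

Emit:
carry_out(claw=[5,5,5,5,5], delta_pos=[[0,0,0.4],[0,0,0.4],[0,0,0.3],[0,0,0.1],[0,0,0]], angular=[[0,0,0],[0,0,0],[0,0,0],[0,0,0],[0,0,0]])

```text
clock: 14.6
position: [0.5287, -0.2048, 0.0317]
ee_rot: [-0.641, -3.075, -0.0]
force: [0.1, -0.5, -0.3]
width: 0.622
gripper_force: 45.0
```

Emit:
carry_out(claw=[5,5,5], delta_pos=[[0,0,0.1],[0,0,0],[0,0,0]], angular=[[0,0,0],[0,0,0],[0,0,0]])

```text
clock: 14.9
position: [0.5289, -0.2049, 0.031]
ee_rot: [0.641, 3.075, -0.0]
force: [-0.5, -0.3, -0.9]
width: 0.622
gripper_force: 45.0
```

Emit:
carry_out(claw=[5,5,5], delta_pos=[[0,0,0.1],[0,0,0],[0,0,0]], angular=[[0,0,0],[0,0,0],[0,0,0]])

```text
clock: 15.2
position: [0.5288, -0.2049, 0.0299]
ee_rot: [-0.641, -3.075, -0.0]
force: [0.1, 0.1, -1.2]
width: 0.623
gripper_force: 45.0
```

Emit:
carry_out(claw=[5,5,5], delta_pos=[[0,0,0.05],[0,0,0],[0,0,0]], angular=[[0,0,0],[0,0,0],[0,0,0]])

```text
clock: 15.5
position: [0.5288, -0.2049, 0.0298]
ee_rot: [0.641, 3.075, -0.0]
force: [-2.2, -0.1, 5.7]
width: 0.619
gripper_force: 45.0
```

Emit:
carry_out(claw=[5,5,5], delta_pos=[[0,0,0.05],[0,0,0],[0,0,0]], angular=[[0,0,0],[0,0,0],[0,0,0]])

```text
clock: 15.8
position: [0.5289, -0.2049, 0.0298]
ee_rot: [0.641, 3.075, -0.0]
force: [-3.3, 1.3, 10.7]
width: 0.621
gripper_force: 45.0
```

The cap is touching the tray floor. I'll ease off, release slowly and retreat.

Emit:
carry_out(claw=[5,5.8,6,6.3,6.8,7.4,7.6,7.6], delta_pos=[[0,0,-0.09],[0,0,0],[0,0,0],[0,0,0],[0,0,0],[0,0,0],[0,0,0],[0,0,0]], angular=[[0,0,0],[0,0,0],[0,0,0],[0,0,0],[0,0,0],[0,0,0],[0,0,0],[0,0,0]], force=5)

```text
clock: 16.6
position: [0.5288, -0.2049, 0.0298]
ee_rot: [0.641, 3.075, -0.0]
force: [0.6, 0.4, 0.6]
width: 0.826
gripper_force: 0.0
```

Emit:
carry_out(claw=[7.6,7.6,7.6,7.6,7.6,7.6,7.6,7.6,7.6,7.6,7.6], delta_pos=[[0,0,-1],[0,0,-1],[0,0,-1.5],[0,0,-2],[0,0,-3],[0,0,-3],[0,0,-3],[0,0,-3],[0,0,-3],[0,0,-2],[0,0,0]], angular=[[0,0,0],[0,0,0],[0,0,0],[0,0,0],[0,0,0],[0,0,0],[0,0,0],[0,0,0],[0,0,0],[0,0,0],[0,0,0]])

```text
clock: 17.7
position: [0.5303, -0.2052, 0.2591]
ee_rot: [0.64, 3.069, -0.001]
force: [0.7, 0.0, -0.4]
width: 0.827
gripper_force: 0.0
```

```bash
python3 - <<'E'
from h import *
p=arm.get_image("scene");q=arm.get_image("wrist")
v=np.hstack([p["frame"][60:300,150:420],cv2.resize(q["frame"],(320,240))])
cv2.imwrite("pics/f.png",cv2.cvtColor(v,cv2.COLOR_RGB2BGR)); print(arm.observe()["position"],arm.observe()["width"],arm.observe()["force"])
E
```

```text
[ 0.52877302 -0.20486612  0.25564129] 0.8250575163461237 [-0.49992386 -0.02462733 -0.76219613]
```

View pics/f.png

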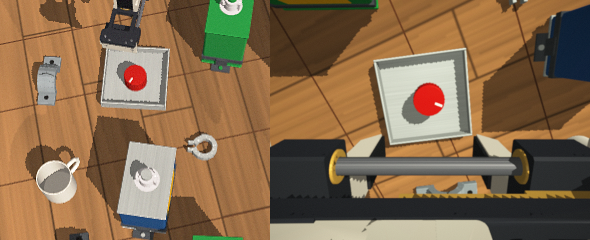

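The cap stands upright in the tray, at (135,77) in the left half, with its dash showing on top. The gripper is clear, and the other things in view have not moved.

```bash
python3 -c "
from cell import arm
print(arm.sign_off())"
```

```text
the job is handed in; nothing more can be done
None
```

The cap was pressed until it bottomed at about 18 N, turned about 66° counter-clockwise, lifted off and set upright in the tray, and the job is handed in; the press force reading reached 21.7 N at the end of the turn, just over the 16–21 N hold range and below the 34 N limit.

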